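# Tip the re-papered sanding block out of its gluing nest

## Robot

A 7-joint arm with a two-finger parallel gripper is mounted at the origin on a cart in front of the work surface, level with it; the furniture and walls round the work are solid. World frame = base frame: x ahead of the robot, y to its left, z up, the work surface at z = 0. Lengths are in m, angles in rad, forces in N, time in s.
With the tool pointing down it reaches from about 0.425 to 0.875 m from the base axis. Payload 4.7 kg.
Tool frame: the origin (TCP) lies on the centre line of the jaws, within the pads' length; the fingertips stand 14 mm ahead of it and the grasp point (between the pads) lies 5 mm behind it; z points along the fingers, y is the direction in which the jaws open and shut (so a half turn about z gives the same grasp; the last joint's range is limited). The gripper opens to 87 mm and grips with 3 to 60 N. Pads are 19 mm wide; open, the fingers measure 117 mm over their backs; the gripper's body (75 mm by 190 mm) begins 51 mm behind the grasp point.
Start: joints at [1.321, 0.321, -0.07, 1.45, 0.023, 1.371, -0.057], TCP at [0.169, -0.628, 0.237] pointing down, gripper open.
Joint ranges: [-2.86, 2.86], [-0.3, 2.09], [-1.38, 1.24], [0.06, 2.45], [-1.56, 4.7], [0.09, 2.05], [-2.69, 2.69]. Speed limits (rad/s): [2.57, 2.57, 3.14, 3.14, 3.14, 3.14, 3.14].

## Interface

Orientations are given as a rotation vector (axis times angle).
In Python, from bench import ctrl, optics, models gives the robot as it stands. The module is installed in compiled form; this text tells all that it offers.
- The arm moves only by the tool arm_command, never from a script. Its argument "motion" is a list of rows, each a list of 3 entries, a list of its own where there are three numbers: the shift along the tool's x, y, z in mm, then the turn, a rotation vector about the tool's x, y, z in degrees, then the closure, from 0 (fully open) to 1 (shut). In form: [[[x, y, z], [ax, ay, az], claw], ...]. A call has 1 to 8 rows; each row shifts and turns the commanded pose from where the row before left it, along the tool's axes as they then stand; what a row does not reach is not made up. A row lasts 1/12 s, in which the tool goes at most 41.7 mm and 7.16 degrees, less where a joint would pass 70% of its speed; a pose out of reach is approached as far as the arm can. A call with a gripper value outside its range is refused whole. The fingers move at their own pace and stop on an object; "force" is the grip in N (left out, the last holds). Time passes only in rows, so rows that do not move let the fingers close. It gives the time, the measured TCP pose, the force and the opening at its end, in the units of the state.
- ctrl.get_state(): the state, without advancing time (a new reading comes with each control period).
- optics.get_image(name): name is "scene" or "top" or "wrist"; returns (picture, depth): 420x560x3 uint8, blue, green, red; 420x560 float32, m along the optical axis (not along the pixel's ray), 0 where there is no reading.
- optics.camera_model(name): a dict with "fovy" (degrees; the focal length in pixels is half the picture's height over the tangent of half this angle, whatever the lens; pixels are square), "cx", "cy" (the principal point, pixels), "rvec" (rotation vector, rad) and "tvec" (3), from world to camera coordinates, as OpenCV has them; the wrist camera has in their place "mount" (4x4, takes a point from camera to tool coordinates, whose origin is the TCP and whose axes are the flange's). Camera axes: x right, y down, z forward; pixel columns grow to the right and rows downward; lengths in m; the calibration is good to about 2 mm. A picture is of the moment at which its call begins: read the wrist's pose just before it. camera_model takes no time and is no camera call.
- ctrl.close_job(): hands the job in, once; it reports no verdict.
Trained networks look in the newest picture that a camera, given by its name, has taken for a name from the list of things; names that differ only in an ending like _2 or _b are one class to them, and where a whole thing is asked for, a point or a joint stands for the part that bears it (a point fixed in the world has none). Each returns a list of dicts, best first, with "conf" (0 to 1); they miss things now and then, are a little off and sometimes report something else, mostly with a low value. They report only what shows in the picture. A call takes as long as a camera call. They do not tell look-alikes from the thing itself.
- models.search_frame(camera, target): "location" ([x, y, z] in m, in the coordinates of the camera as it stood for that picture, good to about 4 mm: the middle of the surface that is visible of it).
- models.silhouettes(camera, target): "pixels" (420x560 bool, what is visible of it).
The state is a dict: "time": time; "joint_positions": joint angles; "qd": joint speeds; "joint_torque": joint torques, N m; "position": TCP position; "tool_rot": TCP orientation; "ft_force": force on the tool from outside, world axes, zero at the start; "torque": the same for the moment, N m; "grip_width": opening from 0.0 (shut) to 1.0 (fully open).
Only numpy, scipy, OpenCV 4.12 (cv2) and the standard library are available. Lean on these libraries where they do the work, as an engineer would, in place of code of your own. Each camera call takes 0.05 s, during which the arm holds its last target.

## Task

The sanding block has been re-papered and sits flush in the blue gluing nest, where fingers cannot get round it. Press it down at the end next to the yellow mark so that it rocks over and its other end stands up out of the nest, then lift it out by that raised end and set it down gently, without dropping it, on the drying stand: flat on the two rubber bars, inside the low frame, same face up. Leave the loose chisel, whetstone and small green box where they are.

Things in the scene. Friction and masses are not known exactly. Their poses are not given: they have to be found in the camera images.
- block: the sanding block, tan cork with abrasive paper, 50 wide (x) x 90 long (y) x 31 high (z) mm, about 0.1 kg. Origin below its middle: the solid box spans x -24..+26, y -45..+45, z +1..+32 mm. z points out of its upper face. It starts level in the nest, long axis along the nest's y, upper face flush with the nest's rim.
- nest: blue gluing nest, fixed to the table, body x -41..+41, y -60..+78 mm, rim 55 mm above the table, on a 104 x 154 mm foot plate. Origin at table height under the middle of the level block (x across, y along the pocket). The pocket is 54 mm wide; its -y end wall is 3 mm from the block. A yellow bar marks the rim at the +y end.
- nest_edge (a point): middle of the edge across the pocket floor, 24 mm above the table, 3.4 mm towards +y of the nest's origin; nest's axes. Towards -y the floor is level, towards +y it falls at 24 degrees. The block rocks over this edge until it lies on the falling floor; past about 13 degrees it falls over by itself, and it stays tilted when let go.
- nest_press (a point): where to press: on the level block's upper face, 36 mm from its middle towards the yellow bar (+y), 55 mm above the table. The face swings round nest_edge as it goes down, so this point moves some 10 mm towards +y while sinking 16 mm: follow it that way; straight down the fingertip's friction can hold the block back. Under 5 N is enough.
- nest_raised (a point): middle of the upper edge of the block's raised (-y) end once it is rocked over, 72 mm above the table, 17 mm over the rim. There the block is gripped across its 50 mm width, and lifts straight out.
- stand: drying stand, fixed to the table: plywood board 92 x 136 mm (x by y), low dark frame, inside 66 x 110 mm, its top 28 mm above the table, wall 7 mm. Two rubber-topped bars run along x at y = +-28 mm, tops 20 mm above the table. Origin at table height under its centre; the block's long axis goes along y, either end first.
- stand_seat (a point): centre of the stand at the height of the bars' tops (20 mm above the table); same axes as the stand
- chisel: loose turning chisel with brown wooden handle, 250 mm long, 28 mm high, lying between nest and stand; origin under its middle; leave it alone
- whetstone: loose grey whetstone 33 x 68 x 27 mm at the back; origin under its middle; leave it alone
- green_box: loose small green plastic box 71 x 103 x 34 mm on the right; origin under its middle; leave it alone
Not all that is in view belongs to the job. There is more than one size of the block; the one meant has the size given above.

How it is judged:
On the way:
1. the block is rocked over in the nest, its far end raised (tilt over 19 degrees, still in the pocket) (angle between block's own z axis and vertical above 0.34 rad and horizontal distance between block and nest below 0.02 m and height (world z) of block below 0.035 m), for 0.2 s.
At the end, for the whole second after the job is handed in: the sanding block rests flat (within 3.4 degrees, same face up) on the stand's two bars inside the frame, its middle within 14 mm across and 15 mm along of the stand's centre and its long axis within 17 degrees of the stand's, let go and at rest (x of block in the frame of stand_seat between -0.014 and 0.014 m and y of block in the frame of stand_seat between -0.015 and 0.015 m and z of block in the frame of stand_seat between -0.005 and 0.003 m and angle between block's own z axis and vertical below 0.06 rad and angle between the y axis of block and the y axis of stand, either way round below 0.3 rad and linear speed of block below 0.02 m/s); the robot touches nothing.
It fails at once if the block was dropped (let go and falling faster than 0.6 m/s) (contact force between the fingers and block below 0.05 N and linear speed of block above 0.6 m/s).
It fails at once if the chisel was shifted by more than 30 mm (distance of chisel from where it was at the start of the episode above 0.03 m).
It fails at once if the whetstone was shifted by more than 30 mm (distance of whetstone from where it was at the start of the episode above 0.03 m).
It fails at once if the green box was shifted by more than 30 mm (distance of green_box from where it was at the start of the episode above 0.03 m).
It also fails if it takes over 45 s, if anything falls off the work surface, if the arm or the gripper's body presses on something with over 40 N, if the wrist force passes 120 N, or if a joint passes its speed limit or range.

## Working session

There is one attempt and no reset: what is moved stays moved. The work goes in short steps, Python scripts to look and compute and a tool call to move; the robot and the scene stay as the last step left them, time stands still between calls to the robot, and variables do not carry over. Pictures are saved under pics/ and viewed, and the job is handed in when it is done.

Besides the shell and the picture viewer there is one more tool, called by a JSON object that holds its "api" and its "payload". arm_command: Moves the arm, as the interface text tells. Its arguments: {"type":"object","properties":{"motion":{"type":"array","items":{"type":"array"}},"force":{"type":"number"}},"required":["motion"]}

```bash
mkdir -p pics; cat > h.py <<'E'
import numpy as np,cv2
from scipy.spatial.transform import Rotation as R
from bench import ctrl,optics,models
def K(cm,h=420):
    f=h/2/np.tan(np.radians(cm['fovy'])/2); return f,cm['cx'],cm['cy']
def c2w(name,st=None):
    cm=optics.camera_model(name); T=np.eye(4)
    if 'mount' in cm:
        st=st or ctrl.get_state()
        T[:3,:3]=R.from_rotvec(st['tool_rot']).as_matrix();T[:3,3]=st['position']
        return T@np.array(cm['mount'])
    Rm=R.from_rotvec(np.ravel(cm['rvec'])).as_matrix()
    T[:3,:3]=Rm.T;T[:3,3]=-Rm.T@np.ravel(cm['tvec']);return T
def cloud(name,d,st=None):
    f,cx,cy=K(optics.camera_model(name))
    v,u=np.mgrid[:d.shape[0],:d.shape[1]]
    P=np.stack([(u-cx)/f*d,(v-cy)/f*d,d],-1)
    T=c2w(name,st);W=P@T[:3,:3].T+T[:3,3];W[d<=0]=np.nan;return W
E
python3 - <<'E'
from h import *
for n in ['scene','top']:
    im,d=optics.get_image(n);cv2.imwrite(f'pics/{n}0.png',im);np.savez(f'{n}0.npz',im=im,d=d)
    cm=optics.camera_model(n);print(n,cm,c2w(n)[:3,3])
    for t in ['block','nest','stand','chisel','whetstone','green_box']:
        T=c2w(n)
        for r in models.search_frame(n,t):
            p=np.array(r['location']);f,cx,cy=K(cm)
            print(t,round(r['conf'],2),(T[:3,:3]@p+T[:3,3]).round(3),(f*p[:2]/p[2]+[cx,cy]).round())
print(ctrl.get_state())
print(optics.camera_model('wrist'))
E
```

```text
scene {'fovy': 48.27070817521013, 'cx': 274.32051767720657, 'cy': 218.94665709138053, 'rvec': array([ 1.07580859, -2.39271321,  1.05228957]), 'tvec': array([0.35778567, 0.34664269, 0.99344136])} [-0.11814912  0.60475973  0.92488049]
block 0.87 [0.376 0.31  0.045] [217. 339.]
block 0.79 [0.567 0.158 0.054] [220. 253.]
block 0.7 [0.429 0.132 0.023] [263. 288.]
nest 0.69 [0.534 0.189 0.04 ] [218. 271.]
stand 0.81 [ 0.541 -0.202  0.015] [325. 208.]
chisel 0.88 [0.455 0.007 0.022] [293. 258.]
whetstone 0.56 [ 0.723 -0.007  0.025] [233. 203.]
whetstone 0.21 [0.534 0.183 0.041] [220. 269.]
green_box 0.87 [ 0.469 -0.347  0.036] [376. 194.]
top {'fovy': 54.38150974246772, 'cx': 278.59816831976593, 'cy': 207.61006389010373, 'rvec': array([ 2.14748539, -2.21241207,  0.06503076]), 'tvec': array([-0.00583918,  0.57921718,  1.00637584])} [ 0.50621671 -0.03324167  1.04448964]
block 0.86 [0.437 0.13  0.021] [219. 266.]
block 0.86 [0.389 0.295 0.046] [150. 289.]
block 0.77 [0.571 0.153 0.056] [206. 212.]
nest 0.96 [0.567 0.164 0.054] [202. 214.]
stand 0.83 [ 0.543 -0.208  0.01 ] [352. 220.]
chisel 0.
[... 672 characters left out ...]
 array([ 0.1694916 , -0.627542  ,  0.23659192]), 'tool_rot': array([ 3.11419317e+00,  4.13236653e-01, -1.02138488e-05]), 'ft_force': array([-0.12860564, -1.25325771, -0.15082332]), 'torque': array([-0.01829206, -0.06035572, -0.001194  ]), 'grip_width': 1.000437106952524}
{'fovy': 62.05987024889089, 'cx': 282.078368470098, 'cy': 211.12384146376712, 'mount': array([[-1.28564627e-03, -9.68997232e-01, -2.47068232e-01,
         6.63510297e-02],
       [ 9.99998407e-01, -9.39885913e-04, -1.51738397e-03,
         5.73335896e-04],
       [ 1.23812491e-03, -2.47069789e-01,  9.68996897e-01,
        -1.49878578e-01],
       [ 0.00000000e+00,  0.00000000e+00,  0.00000000e+00,
         1.00000000e+00]])}
```

```bash
python3 - <<'E'
from h import *
im=cv2.imread('pics/top0.png');cv2.imwrite('pics/topcrop.png',cv2.resize(im[160:330,110:400],None,fx=2.7,fy=2.7,interpolation=cv2.INTER_CUBIC))
E
```

```text
(no output)
```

View pics/scene0.png

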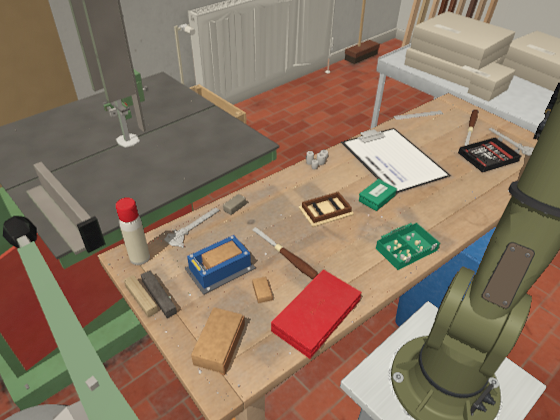

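View pics/top0.png

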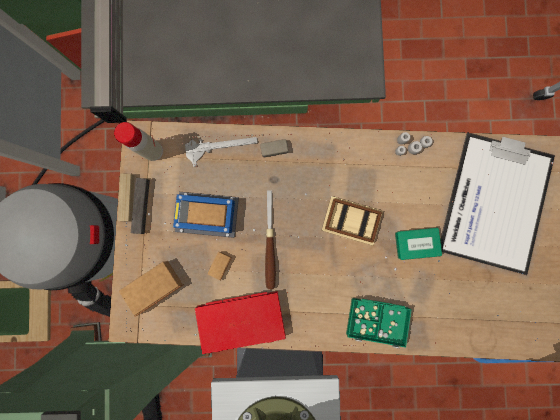

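View pics/topcrop.png

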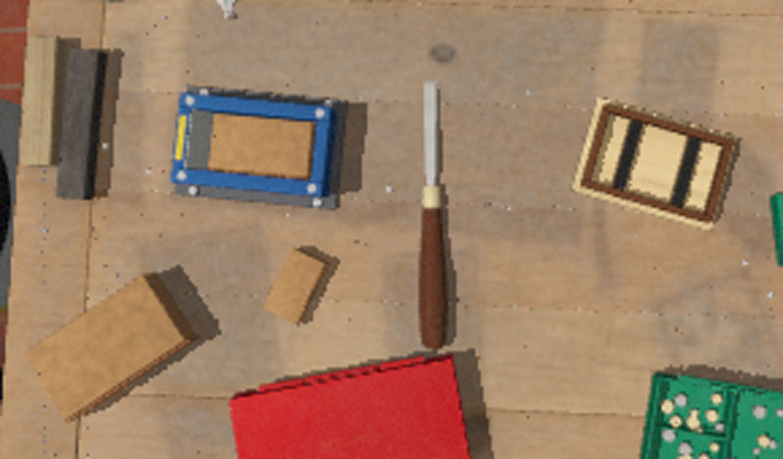

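In the top view three things could be taken for the block: the tan block in the blue nest at (206,212), a large tan block at (150,289) and a small one at (219,266). Only the one in the nest fits the description. The yellow bar is at (178,212), so nest +y points to world +y. The stand with its two dark bars is at (353,219). Next I measure the poses from depth.

```bash
python3 - <<'E'
from h import *
z=np.load('top0.npz');im,d=z['im'],z['d'];W=cloud('top',d)
print('table z',np.nanmedian(W[270:300,300:340,2]),'dt',np.nanmedian(W[190:235,295:315,2]))
hsv=cv2.cvtColor(im,cv2.COLOR_BGR2HSV)
def rect(m,n,zmin=None):
    P=W[m];P=P[~np.isnan(P[:,0])]
    r=cv2.minAreaRect((P[:,:2]*1000).astype(np.float32));print(n,m.sum(),'rect',np.round(r[0],1),np.round(r[1],1),round(r[2],1),'z',np.percentile(P[:,2],[5,50,95]).round(4), 'mean',P.mean(0).round(4))
box=lambda u0,u1,v0,v1:(lambda m:(m.__setitem__((slice(v0,v1),slice(u0,u1)),True),m)[1])(np.zeros(d.shape,bool))
H,S,V=[hsv[...,i] for i in range(3)]
nb=box(165,245,185,245)
rect(nb&(H>100)&(H<125)&(S>120)&(W[...,2]>.045),'rim')
rect(nb&(H<20)&(S>80)&(W[...,2]>.045),'block')
rect(nb&(H>22)&(H<35)&(S>150)&(W[...,2]>.03),'yellow')
sb=box(315,392,188,250)
rect(sb&(W[...,2]>.022)&(W[...,2]<.035),'frame')
rect(sb&(W[...,2]>.005)&(W[...,2]<.035),'standall')
rect(sb&(V<60)&(W[...,2]>.01)&(W[...,2]<.024),'bars')
for n in ['block','nest','stand']:
    for r in models.silhouettes('top',n):rect(r['pixels'],n+' net %.2f'%r['conf'])
# height profile through block along the row
for u in range(172,242,3): print(u,W[212,u].round(3),im[212,u],end=' ; ')
E
```

```text
table z -0.0004432645040993721 dt -0.0003426575951592792
rim 697 rect [569.  161.5] [136.7  81.6] 82.9 z [0.0511 0.0545 0.0575] mean [0.5684 0.1524 0.0544]
block 787 rect [567.  153.3] [91.  51.6] 82.6 z [0.0505 0.0543 0.0572] mean [0.5669 0.1529 0.0542]
yellow 27 rect [576.8 225.1] [ 4.  37.1] 81.2 z [0.0526 0.0553 0.0574] mean [0.5759 0.2256 0.0551]
frame 480 rect [ 542.2 -207.5] [124.1  80.2] 72.1 z [0.0229 0.0271 0.0303] mean [ 0.5426 -0.2076  0.027 ]
standall 1863 rect [ 551.3 -208.9] [150.1 181.5] 2.8 z [0.0057 0.01   0.029 ] mean [ 0.542  -0.2065  0.0146]
bars 190 rect [ 542.8 -208.5] [66.  65.1] 72.3 z [0.0162 0.0198 0.0225] mean [ 0.5421 -0.2092  0.0196]
block net 0.71 817 rect [568.2 155.4] [101.1  54.4] 82.7 z [0.0493 0.0542 0.0572] mean [0.5669 0.1518 0.0536]
block net 0.70 1701 rect [569.5 161.2] [152.7 108.1] 82.6 z [0.0035 0.0512 0.0569] mean [0.5674 0.158  0.0357]
block net 0.66 368 rect [439.  130.4] [35.7 61.7] 62.7 z [0.0163 0.0205 0.0239] mean [0.4392 0.1297 0.0201]
block net 0.64 1829 rect [387.4 307.7] [ 81.6 150.4] 31.0 z [0.0171 0.0435 0.0466] mean [0.3918 0.2
[... 372 characters left out ...]
572 0.193 0.053] [ 95 145 188] ; 193 [0.572 0.185 0.053] [ 96 147 191] ; 196 [0.572 0.178 0.054] [ 97 148 190] ; 199 [0.572 0.17  0.054] [ 91 141 186] ; 202 [0.571 0.163 0.054] [ 94 142 186] ; 205 [0.571 0.155 0.056] [ 93 139 182] ; 208 [0.571 0.149 0.053] [ 93 141 185] ; 211 [0.571 0.142 0.052] [ 92 139 183] ; 214 [0.57  0.134 0.055] [ 91 139 181] ; 217 [0.57  0.127 0.054] [ 92 138 181] ; 220 [0.57  0.12  0.053] [ 85 131 171] ; 223 [0.57  0.112 0.054] [ 90 137 180] ; 226 [0.571 0.109 0.027] [76 67 65] ; 229 [0.569 0.097 0.055] [151  94  46] ; 232 [0.57  0.093 0.034] [64 42 28] ; 235 [0.572 0.088 0.006] [57 53 53] ; 238 [ 0.572  0.082 -0.001] [62 78 94] ; 241 [0.572 0.074 0.001] [62 76 94] ;
```

```bash
cat >> h.py <<'E'
def plan(p,yaw,pitch=0,st=None,start=None):
    """shift (tool axes, mm) then turn (deg) to tool-down pose with tool x at yaw"""
    if start is None:
        st=st or ctrl.get_state();Rc=R.from_rotvec(st['tool_rot']).as_matrix();p0=np.array(st['position'])
    else: p0,Rc=start
    y=np.radians(yaw);Rt=np.array([[np.cos(y),np.sin(y),0],[np.sin(y),-np.cos(y),0],[0,0,-1.]])
    s=Rc.T@(np.array(p)-p0)*1000; t=np.degrees(R.from_matrix(Rc.T@Rt).as_rotvec())
    print('shift',s.round(1),'turn',t.round(2));return np.array(p),Rt
E
python3 - <<'E'
from h import *
a=plan([.5,-.3,.25],82.7); print('then'); plan([.5718,.12,.22],82.7,start=a)
E
```

```text
shift [ 404.5 -230.   -13.4] turn [ 1.000e-02  1.000e-02 -6.758e+01]
then
shift [425.7  17.9  30. ] turn [0. 0. 0.]
```

{"api": "arm_command", "payload": {"motion": [[[33.7,-19.2,-1.1],[0,0,0],1],[[33.7,-19.2,-1.1],[0,0,0],1],[[33.7,-19.2,-1.1],[0,0,0],1],[[33.7,-19.2,-1.1],[0,0,0],1],[[33.7,-19.2,-1.1],[0,0,0],1],[[33.7,-19.2,-1.1],[0,0,0],1],[[33.7,-19.2,-1.1],[0,0,0],1],[[33.7,-19.2,-1.1],[0,0,0],1]], "force": 10}}

```text
time: 1.52
position: [0.3908, -0.4075, 0.2458]
tool_rot: [3.113, 0.413, 0.0]
ft_force: [0.5, -0.4, -0.1]
grip_width: 0.481
```

{"api": "arm_command", "payload": {"motion": [[[33.7,-19.2,-1.1],[0,0,0],1],[[33.7,-19.2,-1.1],[0,0,0],1],[[33.7,-19.2,-1.1],[0,0,0],1],[[33.7,-19.2,-1.1],[0,0,0],1],[[0,0,0],[0,0,-6.7],1],[[0,0,0],[0,0,-6.7],1],[[0,0,0],[0,0,-6.7],1],[[0,0,0],[0,0,-6.7],1]]}}

```text
time: 2.18
position: [0.5, -0.2993, 0.2498]
tool_rot: [2.93, 1.133, -0.0]
ft_force: [0.1, -0.3, -0.0]
grip_width: 0.008
```

{"api": "arm_command", "payload": {"motion": [[[0,0,0],[0,0,-6.7],1],[[0,0,0],[0,0,-6.7],1],[[0,0,0],[0,0,-6.7],1],[[0,0,0],[0,0,-6.7],1],[[0,0,0],[0,0,-6.7],1],[[0,0,0],[0,0,-6.7],1],[[0,0,0],[0,0,0],1]]}}

```text
time: 2.77
position: [0.4997, -0.2997, 0.2498]
tool_rot: [2.366, 2.067, -0.0]
ft_force: [-0.0, -0.1, -1.0]
grip_width: 0.004
```

```bash
python3 - <<'E'
from h import *
s=ctrl.get_state();print(s['time'],s['position'],s['joint_positions'].round(2),s['grip_width'])
plan([.567,.075,.22],82.7)
E
```

```text
2.7667 [ 0.49974419 -0.29970065  0.24981971] [ 0.91  0.2  -0.48  1.59  0.1   1.37  0.29] 0.004370853033783956
shift [380.3  16.3  29.8] turn [ 0.    0.01 -0.42]
```

{"api": "arm_command", "payload": {"motion": [[[38,1.6,2],[0,0,-0.4],1],[[38,1.6,3],[0,0,0],1],[[38,1.6,3],[0,0,0],1],[[38,1.6,3],[0,0,0],1],[[38,1.6,3],[0,0,0],1],[[38,1.6,3],[0,0,0],1],[[38,1.6,3],[0,0,0],1],[[38,1.6,3],[0,0,0],1]]}}

```text
time: 3.43
position: [0.5524, 0.0017, 0.2269]
tool_rot: [2.365, 2.066, 0.0]
ft_force: [1.2, -0.1, 0.4]
grip_width: 0.008
```

{"api": "arm_command", "payload": {"motion": [[[38,1.6,3],[0,0,0],1],[[38,1.6,3],[0,0,0],1],[[0,0,0],[0,0,0],1],[[0,0,0],[0,0,0],1]]}}

```text
time: 3.77
position: [0.565, 0.0784, 0.2207]
tool_rot: [-2.358, -2.075, -0.001]
ft_force: [-0.4, -0.3, 0.1]
grip_width: 0.005
```

```bash
python3 - <<'E'
from h import *
s=ctrl.get_state();im,d=optics.get_image('wrist');cv2.imwrite('pics/w1.png',im)
print(s['position'],s['joint_positions'].round(2))
W=cloud('wrist',d,s);H,S,V=cv2.split(cv2.cvtColor(im,cv2.COLOR_BGR2HSV))
def rect(m,n):
    m=cv2.morphologyEx(m.astype(np.uint8),cv2.MORPH_OPEN,np.ones((3,3)));k,l,stt,c=cv2.connectedComponentsWithStats(m)
    m=l==1+stt[1:,4].argmax();P=W[m];P=P[~np.isnan(P[:,0])]
    r=cv2.minAreaRect((P[:,:2]*1000).astype(np.float32));print(n,m.sum(),np.round(r[0],1),np.round(r[1],1),round(r[2],1),np.percentile(P[:,2],[5,50,95]).round(4))
hi=(W[...,2]>.045)&(W[...,2]<.07)&(W[...,0]>.5)
rect(hi&(H>100)&(H<125)&(S>100),'rim');rect(hi&(H<20)&(S>60),'block')
rect((H>22)&(H<35)&(S>150)&hi,'yellow')
E
```

```text
[0.56504745 0.07839795 0.22069705] [ 0.46  0.23 -0.74  1.65  0.16  1.32 -0.43]
rim 6171 [567.3 161.7] [136.4  82. ] 82.6 [0.0549 0.0567 0.0579]
block 6380 [565.3 153. ] [90.7 52.5] 82.7 [0.0546 0.0565 0.0578]
yellow 333 [575.2 224.1] [ 5.1 38.4] 82.4 [0.0561 0.0573 0.0586]
```

View pics/w1.png

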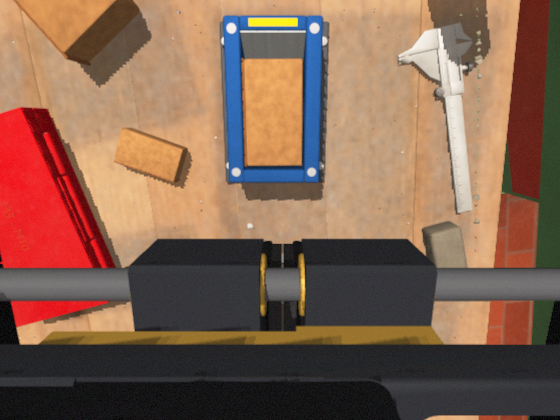

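The nest holds the chosen block at (273,112), with the yellow bar at (273,21). The wrist and top measurements agree within 2 mm: nest origin about (0.567, 0.153), yaw −7.3°.

```bash
python3 - <<'E'
from h import *
plan([.5716,.1904,.085],82.7)
E
```

```text
shift [114.7  -8.7 135.6] turn [-0.01  0.02 -0.2 ]
```

{"api": "arm_command", "payload": {"motion": [[[29,-2.2,10],[0,0,-0.2],1],[[29,-2.2,10],[0,0,0],1],[[29,-2.2,20],[0,0,0],1],[[28,-2,25],[0,0,0],1],[[0,0,25],[0,0,0],1],[[0,0,25],[0,0,0],1],[[0,0,20],[0,0,0],1],[[0,0,0],[0,0,0],1]]}}

```text
time: 4.48
position: [0.5693, 0.1863, 0.0811]
tool_rot: [-2.361, -2.069, 0.013]
ft_force: [-0.8, -1.4, -1.8]
grip_width: 0.006
```

```bash
python3 - <<'E'
from h import *
s=ctrl.get_state();print(s['position'],s['ft_force'],s['qd'].round(3))
plan([.5716,.1904,.069],82.7)
E
```

```text
[0.56929874 0.18628525 0.08109099] [-0.78869518 -1.44795366 -1.75029486] [ 0.012 -0.041 -0.025 -0.053 -0.027  0.051  0.024]
shift [ 4.4  1.8 12.1] turn [-0.4   0.26 -0.24]
```

{"api": "arm_command", "payload": {"motion": [[[0,0,0],[0,0,0],1],[[0,0,0],[0,0,0],1]]}}

```text
time: 4.65
position: [0.5728, 0.1891, 0.087]
tool_rot: [2.36, 2.072, 0.002]
ft_force: [0.2, -0.4, 0.9]
grip_width: 0.01
```

```bash
python3 - <<'E'
from h import *
s=ctrl.get_state();print(s['position'],s['ft_force'],s['qd'].round(3))
plan([.5716,.1904,.069],82.7)
E
```

```text
[0.57281512 0.18910298 0.08703744] [ 0.19960362 -0.40261888  0.93911008] [-0.004 -0.014 -0.016 -0.012  0.    -0.003  0.   ]
shift [ 1.1 -1.4 18. ] turn [ 0.1  -0.01 -0.14]
```

{"api": "arm_command", "payload": {"motion": [[[1,-1.2,4],[0,0,0],1],[[0,0,4],[0,0,0],1],[[0,0,3],[0,0,0],1],[[0,0,2],[0,0,0],1],[[0,0,2],[0,0,0],1],[[0,0,1],[0,0,0],1],[[0,0,0],[0,0,0],1],[[0,0,0],[0,0,0],1]]}}

```text
time: 5.32
position: [0.5705, 0.1913, 0.0697]
tool_rot: [-2.358, -2.076, 0.0]
ft_force: [0.9, -0.4, 0.6]
grip_width: 0.008
```

{"api": "arm_command", "payload": {"motion": [[[0,0,1],[0,0,0],1],[[1.6,0,1.4],[0,0,0],1],[[1.5,0,1.4],[0,0,0],1],[[1.4,0,1.5],[0,0,0],1],[[1.4,0,1.6],[0,0,0],1],[[1.3,0,1.7],[0,0,0],1],[[0,0,0],[0,0,0],1]]}}

```text
time: 5.9
position: [0.5711, 0.1988, 0.0606]
tool_rot: [-2.357, -2.076, 0.001]
ft_force: [0.4, -0.6, -0.3]
grip_width: 0.007
```

{"api": "arm_command", "payload": {"motion": [[[1.2,0,1.7],[0,0,0],1],[[1,0,1.8],[0,0,0],1],[[1,0,1.8],[0,0,0],1],[[0,0,0],[0,0,0],1],[[0,0,0],[0,0,0],1]]}}

```text
time: 6.32
position: [0.5721, 0.2016, 0.0562]
tool_rot: [2.358, 2.075, 0.0]
ft_force: [-0.5, -0.0, 3.7]
grip_width: 0.005
```

```bash
python3 - <<'E'
from h import *
for n in ['scene','wrist','top']:
    im,d=optics.get_image(n);
    if n=='scene': im=cv2.resize(im[200:320,150:310],None,fx=4,fy=4)
    cv2.imwrite(f'pics/{n}2.png',im)
print(ctrl.get_state()['position'],ctrl.get_state()['ft_force'])
E
```

```text
[0.57207999 0.20169263 0.05615171] [-1.16255214  0.13024203  3.8493    ]
```

View pics/scene2.png

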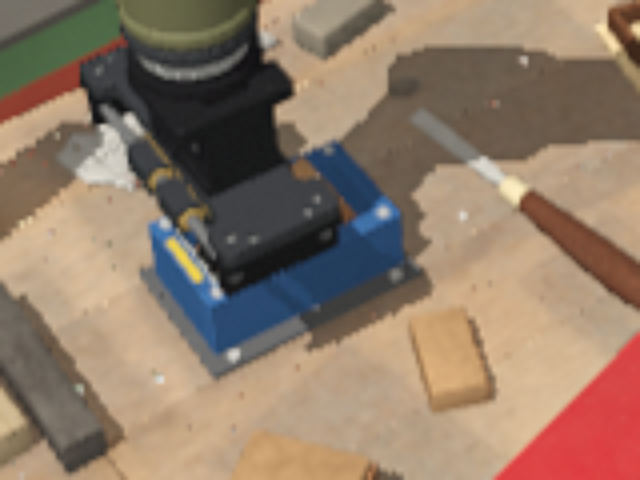

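View pics/wrist2.png

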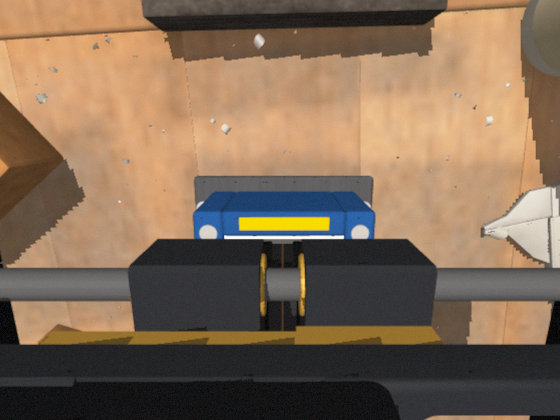

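The arm's last reading shows 3.8 N upward, so the block is probably seated on the falling floor. I back off and look.

{"api": "arm_command", "payload": {"motion": [[[0,0,-10],[0,0,0],1],[[0,0,-20],[0,0,0],1],[[0,0,-35],[0,0,0],1],[[-30,0,-35],[0,0,0],1],[[-35,0,-30],[0,0,0],0],[[-35,0,-20],[0,0,0],0],[[-30,0,-10],[0,0,0],0],[[0,0,0],[0,0,0],0]]}}

```text
time: 7.13
position: [0.5578, 0.0708, 0.2125]
tool_rot: [2.363, 2.06, -0.0]
ft_force: [0.5, -0.1, -0.9]
grip_width: 0.222
```

```bash
python3 - <<'E'
from h import *
s=ctrl.get_state();im,d=optics.get_image('wrist');cv2.imwrite('pics/w3.png',im);np.savez('w3.npz',im=im,d=d)
print(s['position'],s['grip_width'])
W=cloud('wrist',d,s);H,S,V=cv2.split(cv2.cvtColor(im,cv2.COLOR_BGR2HSV))
N=np.array([.567,.1527]);a=np.radians(-7.3);ex=np.array([np.cos(a),np.sin(a)]);ey=np.array([-np.sin(a),np.cos(a)])
X=(W[...,:2]-N)@ex;Y=(W[...,:2]-N)@ey;Z=W[...,2]
m=(abs(X)<.026)&(abs(Y)<.058)&(H<20)&(S>60)&(Z>.02)
A=np.c_[X[m],Y[m],np.ones(m.sum())];c=np.linalg.lstsq(A,Z[m],rcond=None)[0]
print(m.sum(),'tilt deg',np.degrees(np.arctan(c[:2])),'z at 0',c[2],np.std(A@c-Z[m]))
print('y',np.percentile(Y[m],[1,99]),'x',np.percentile(X[m],[1,99]),'z',np.percentile(Z[m],[1,99]))
t=m&(Y<np.percentile(Y[m],10));print('raised x',np.percentile(X[t],[2,98]))
b=m;r=cv2.minAreaRect((W[b][:,:2]*1000).astype(np.float32));print(r)
E
```

```text
[0.55778279 0.07084062 0.2124841 ] 0.22160923915496814
7380 tilt deg [ -4.22532917 -53.67669309] z at 0 0.07834442120116854 0.050468763871464775
y [-0.05707815  0.05469902] x [-0.02524913  0.02362033] z [0.0357477  0.31624473]
raised x [-0.02234526  0.01783802]
((566.1864624023438, 151.66769409179688), (113.82646179199219, 50.28824234008789), 82.56558990478516)
```

View pics/w3.png

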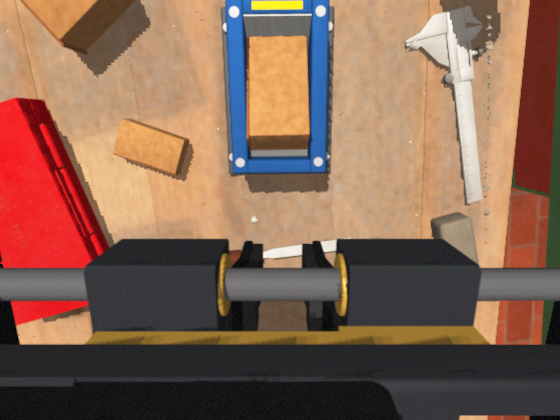

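The block is rocked over: its raised end face shows at (279,141), towards −y. Now I measure the tilt.

{"api": "arm_command", "payload": {"motion": [[[0,0,0],[0,0,0],0],[[0,0,0],[0,0,0],0],[[0,0,0],[0,0,0],0]]}}

```text
time: 7.43
position: [0.5556, 0.0806, 0.209]
tool_rot: [-2.354, -2.078, 0.001]
ft_force: [-0.8, 0.3, 0.6]
grip_width: 0.498
```

```bash
cat > m.py <<'E'
from h import *
s=ctrl.get_state();im,d=optics.get_image('wrist');cv2.imwrite('pics/w4.png',im)
print(s['position'],s['grip_width'])
W=cloud('wrist',d,s);H,S,V=cv2.split(cv2.cvtColor(im,cv2.COLOR_BGR2HSV))
N=np.array([.567,.1527]);a=np.radians(-7.3);ex=np.array([np.cos(a),np.sin(a)]);ey=np.array([-np.sin(a),np.cos(a)])
X=(W[...,:2]-N)@ex;Y=(W[...,:2]-N)@ey;Z=W[...,2]
m=(abs(X)<.03)&(abs(Y)<.058)&(H<20)&(S>60)&(Z>.03)&(Z<.09)
t=m&(Y>-.015)&(Y<.03)
A=np.c_[X[t],Y[t],np.ones(t.sum())];c=np.linalg.lstsq(A,Z[t],rcond=None)[0]
print(t.sum(),'tilt deg',np.degrees(np.arctan(c[:2])),'z at 0',c[2],np.std(A@c-Z[t]))
print('x',np.percentile(X[t],[1,99]),'zmax',np.percentile(Z[m],99.5))
for y in np.arange(-.05,.055,.005):
    k=m&(abs(Y-y)<.0015)
    if k.sum()>5: print(round(y,3),Z[k].mean().round(4),np.percentile(X[k],[2,98]).round(4))
rim=(abs(X)<.045)&(abs(X)>.03)&(abs(Y)<.05)&(H>100)&(H<125)&(Z>.04);print('rim z',np.median(Z[rim]),np.percentile(X[rim],[1,99]))
plan([.567-.024*ey[0],.1527-.024*ey[1],.12],82.7)
E
python3 m.py
```

```text
[0.55558782 0.08063653 0.20901957] 0.49769568961151245
3484 tilt deg [  1.41932174 -23.69920638] z at 0 0.06063929934354448 0.0012398168605039788
x [-0.02770013  0.02375417] zmax 0.07264366628869777
-0.04 0.0447 [-0.0255  0.0237]
-0.035 0.0546 [-0.0265  0.0227]
-0.03 0.0655 [-0.0259  0.0227]
-0.025 0.0717 [-0.0263  0.0233]
-0.02 0.0694 [-0.0264  0.0227]
-0.015 0.0674 [-0.0264  0.0228]
-0.01 0.0648 [-0.0267  0.0229]
-0.005 0.0627 [-0.0266  0.023 ]
-0.0 0.0607 [-0.0267  0.0231]
0.005 0.0584 [-0.0269  0.0232]
0.01 0.0561 [-0.0271  0.0232]
0.015 0.054 [-0.0267  0.0231]
0.02 0.0518 [-0.0262  0.0225]
0.025 0.0496 [-0.0271  0.0226]
0.03 0.0475 [-0.0263  0.0226]
0.035 0.0453 [-0.0264  0.0227]
0.04 0.043 [-0.0266  0.0228]
0.045 0.0408 [-0.0266  0.0229]
0.05 0.0385 [-0.0268  0.023 ]
rim z 0.2902445526530449 [-0.04466922  0.04450546]
shift [48.9  2.4 89. ] turn [-0.07 -0.03  0.18]
```

```bash
python3 - <<'E'
from h import *
plan([.5631,.130,.085],82.7)
E
```

```text
shift [ 49.9   1.5 124. ] turn [-0.07 -0.03  0.18]
```

{"api": "arm_command", "payload": {"motion": [[[12.5,0.4,18],[0,0,0.2],0],[[12.5,0.4,18],[0,0,0],0],[[12.5,0.4,20],[0,0,0],0],[[12.4,0.3,20],[0,0,0],0],[[0,0,20],[0,0,0],0],[[0,0,16],[0,0,0],0],[[0,0,12],[0,0,0],0],[[0,0,0],[0,0,0],0]]}}

```text
time: 8.15
position: [0.5619, 0.1285, 0.0825]
tool_rot: [-2.357, -2.071, 0.007]
ft_force: [-0.5, 0.3, -0.7]
grip_width: 0.99
```

{"api": "arm_command", "payload": {"motion": [[[0,0,0],[0,0,0],0],[[0,0,0],[0,0,0],0],[[0,0,0],[0,0,0],0]]}}

```text
time: 8.4
position: [0.565, 0.1284, 0.0869]
tool_rot: [2.361, 2.071, 0.003]
ft_force: [0.1, 0.3, -0.1]
grip_width: 1.0
```

```bash
python3 - <<'E'
from h import *
s=ctrl.get_state();print(s['position'],s['grip_width'],s['ft_force'])
plan([.5631,.130,.0715],82.7)
E
```

```text
[0.56501071 0.12837398 0.08686333] 0.9999814330835523 [ 0.10879721  0.30664812 -0.13342355]
shift [ 1.4 -2.1 15.4] turn [ 0.12 -0.03 -0.19]
```

{"api": "arm_command", "payload": {"motion": [[[1.4,-1.0,6],[0,0,0],0],[[0,0,4],[0,0,0],0],[[0,0,2],[0,0,0],0],[[0,0,1.5],[0,0,0],0],[[0,0,0],[0,0,0],0],[[0,0,0],[0,0,0],0],[[0,0,0],[0,0,0],0],[[0,0,0],[0,0,0],0]]}}

```text
time: 9.07
position: [0.5634, 0.1297, 0.0722]
tool_rot: [2.362, 2.072, 0.0]
ft_force: [0.2, -0.2, -0.0]
grip_width: 0.997
```

```bash
python3 - <<'E'
from h import *
s=ctrl.get_state();print(s['position'],s['grip_width'],s['ft_force'])
plan([.5631,.130,.0715],82.7)
E
```

```text
[0.56339782 0.12965582 0.07219458] 0.996628374255212 [ 0.16366983 -0.15716937 -0.04382634]
shift [ 0.3 -0.3  0.7] turn [ 0.01 -0.   -0.19]
```

{"api": "arm_command", "payload": {"motion": [[[0,0,0.3],[0,0,0],1],[[0,0,0],[0,0,0],1],[[0,0,0],[0,0,0],1],[[0,0,0],[0,0,0],1],[[0,0,0],[0,0,0],1],[[0,0,0],[0,0,0],1],[[0,0,0],[0,0,0],1],[[0,0,0],[0,0,0],1]], "force": 40}}

```text
time: 9.73
position: [0.5633, 0.1296, 0.0718]
tool_rot: [2.362, 2.072, -0.0]
ft_force: [-0.5, -1.7, 0.1]
grip_width: 0.567
```

{"api": "arm_command", "payload": {"motion": [[[0,0,0],[0,0,0],1],[[0,0,0],[0,0,0],1],[[0,0,-1],[0,0,0],1],[[0,0,-2],[0,0,0],1],[[0,0,-3],[0,0,0],1],[[0,0,-4],[0,0,0],1],[[0,0,-5],[0,0,0],1],[[0,0,-5],[0,0,0],1]]}}

```text
time: 10.4
position: [0.5633, 0.1297, 0.0923]
tool_rot: [2.362, 2.072, 0.0]
ft_force: [-0.2, 0.9, -2.1]
grip_width: 0.573
```

Held, at an opening of 0.573 × 87 mm ≈ 50 mm. I lift higher and then look.

{"api": "arm_command", "payload": {"motion": [[[0,0,-8],[0,0,0],1],[[0,0,-12],[0,0,0],1],[[0,0,-15],[0,0,0],1],[[0,0,-15],[0,0,0],1],[[0,0,-15],[0,0,0],1],[[0,0,-12],[0,0,0],1],[[0,0,-8],[0,0,0],1],[[0,0,0],[0,0,0],1]]}}

```text
time: 11.07
position: [0.5645, 0.1301, 0.1792]
tool_rot: [2.36, 2.07, 0.005]
ft_force: [1.0, -0.8, -1.6]
grip_width: 0.571
```

{"api": "arm_command", "payload": {"motion": [[[0,0,0],[0,0,0],1],[[0,0,0],[0,0,0],1],[[0,0,0],[0,0,0],1]]}}

```text
time: 11.32
position: [0.5626, 0.1294, 0.1757]
tool_rot: [-2.361, -2.071, 0.003]
ft_force: [-0.2, -0.8, -2.0]
grip_width: 0.566
```

```bash
python3 - <<'E'
from h import *
s=ctrl.get_state();im,d=optics.get_image('wrist');cv2.imwrite('pics/w5.png',im);np.savez('w5.npz',im=im,d=d)
print(s['position'],s['grip_width'],s['ft_force'])
im,_=optics.get_image('scene');cv2.imwrite('pics/s5.png',cv2.resize(im[130:310,120:330],None,fx=3,fy=3))
E
```

```text
[0.56263763 0.12938799 0.17572497] 0.5661508935629068 [-0.16081893 -0.76717092 -1.98809042]
```

View pics/w5.png

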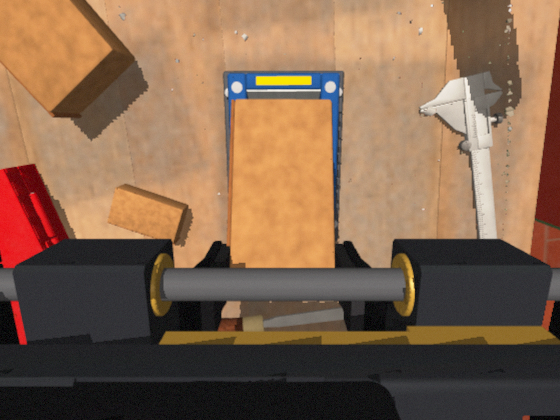

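View pics/s5.png

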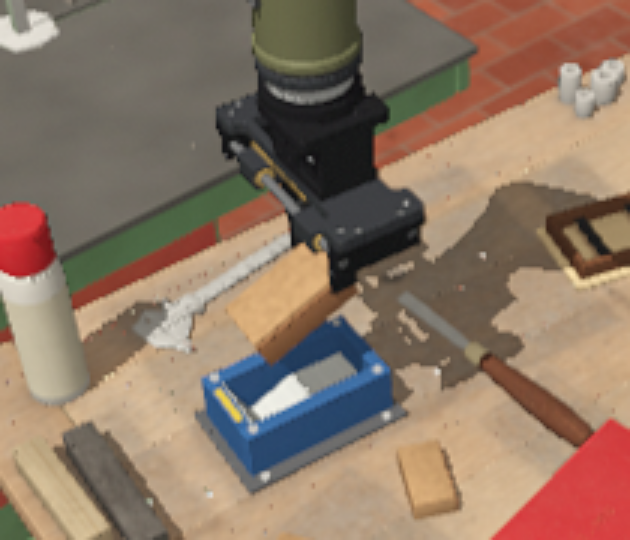

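The block is held clear of the nest, still tilted, filling (230–335, 100–268) in the wrist view. I measure its pose in the tool frame.

```bash
cat > hb.py <<'E'
from h import *
from h import cloud
def held(im,d):
    f,cx,cy=K(optics.camera_model('wrist'));M=np.array(optics.camera_model('wrist')['mount'])
    v,u=np.mgrid[:420,:560];P=np.stack([(u-cx)/f*d,(v-cy)/f*d,d],-1)@M[:3,:3].T+M[:3,3]
    P[d<=0]=np.nan
    H,S,V=cv2.split(cv2.cvtColor(im,cv2.COLOR_BGR2HSV))
    m=(H<20)&(S>60)&(P[...,0]>-.02)&(P[...,0]<.1)&(abs(P[...,1])<.035)&(P[...,2]>-.04)&(P[...,2]<.06)&(v<275)
    m=cv2.morphologyEx(m.astype(np.uint8),cv2.MORPH_OPEN,np.ones((3,3)));k,l,st,c=cv2.connectedComponentsWithStats(m)
    m=l==1+st[1:,4].argmax();Q=P[m]
    w=np.ones(len(Q),bool)
    for _ in range(6):
        A=np.c_[Q[w,:2],np.ones(w.sum())];c=np.linalg.lstsq(A,Q[w,2],rcond=None)[0]
        res=Q[:,2]-np.c_[Q[:,:2],np.ones(len(Q))]@c;w=abs(res)<.003
    T=Q[w];print('n',len(Q),w.sum(),'slope deg x,y',np.degrees(np.arctan(c[:2])).round(2),'z at x=0',c[2].round(4))
    print('x',np.percentile(T[:,0],[1,99.5]).round(4),'y',np.percentile(T[:,1],[1,99]).round(4))
    n=np.array([c[0],c[1],-1]);n/=np.linalg.norm(n)  # upward (tool -z)
    r=cv2.minAreaRect((T[:,:2]*1000).astype(np.float32));print(r)
    xf=np.percentile(T[:,0],99.5);ym=T[:,1][T[:,0]>.02]; ym=(np.percentile(ym,1)+np.percentile(ym,99))/2
    end=np.array([xf,ym,c@[xf,ym,1]])
    ax=np.array([1,0,c[0]]);ax/=np.linalg.norm(ax)
    top=end-.045*ax; cen=top-.0155*n; org=top-.032*n
    print('far upper edge',end.round(4),'top centre',top.round(4),'origin',org.round(4))
    return org,ax,n
E
python3 - <<'E'
from hb import *
z=np.load('w5.npz');o,ax,n=held(z['im'],z['d'])
E
```

```text
n 17471 17001 slope deg x,y [24.1  -0.16] z at x=0 0.0007
x [0.0017 0.0775] y [-0.0249  0.0235]
((39.301326751708984, -1.354990005493164), (77.42324829101562, 51.519535064697266), 0.28208181262016296)
far upper edge [ 0.0775 -0.0006  0.0354] top centre [ 0.0364 -0.0006  0.017 ] origin [ 0.0233 -0.0005  0.0462]
```

```bash
cat >> hb.py <<'E'
def target(org,ax,n,height,st=None,S=(.5423,-.2078),yaw=72.1):
    st=st or ctrl.get_state()
    Bt=np.c_[np.cross(ax,n),ax,n];y=np.radians(yaw);a=np.array([np.cos(y),np.sin(y),0]);u=np.array([0,0,1.])
    Bw=np.c_[np.cross(a,u),a,u];Rt=Bw@Bt.T
    p=np.array([*S,.019+height])-Rt@org
    Rc=R.from_rotvec(st['tool_rot']).as_matrix();D=Rc.T@Rt
    s=Rc.T@(p-st['position'])*1000;t=np.degrees(R.from_matrix(D).as_rotvec())
    print('TCP',p.round(4),'shift',s.round(1),'turn',t.round(2))
    ow=st['position']+Rc@org;nw=Rc@n;aw=Rc@ax
    print('block org now',ow.round(4),'tilt deg',np.degrees(np.arccos(nw[2])).round(2),'ax yaw',np.degrees(np.arctan2(aw[1],aw[0])).round(1))
E
python3 - <<'E'
from hb import *
z=np.load('w5.npz');o,ax,n=held(z['im'],z['d']);target(o,ax,n,.07)
E
```

```text
n 17471 17001 slope deg x,y [24.1  -0.16] z at x=0 0.0007
x [0.0017 0.0775] y [-0.0249  0.0235]
((39.301326751708984, -1.354990005493164), (77.42324829101562, 51.519535064697266), 0.28208181262016296)
far upper edge [ 0.0775 -0.0006  0.0354] top centre [ 0.0364 -0.0006  0.017 ] origin [ 0.0233 -0.0005  0.0462]
TCP [ 0.5305 -0.2462  0.1217] shift [-376.7   17.    54.3] turn [-2.13 24.08 10.28]
block org now [0.5652 0.1527 0.1297] tilt deg 24.12 ax yaw 82.6
```

{"api": "arm_command", "payload": {"motion": [[[-12,0.5,0],[0,0,0],1],[[-22,1,0],[0,0,0],1],[[-30,1.4,0],[0,0,0],1],[[-30,1.4,0],[0,0,0],1],[[-30,1.4,0],[0,0,0],1],[[-30,1.4,0],[0,0,0],1],[[-30,1.4,0],[0,0,0],1],[[-30,1.4,0],[0,0,0],1]]}}

```text
time: 12.08
position: [0.5444, -0.0863, 0.1766]
tool_rot: [2.362, 2.071, -0.001]
ft_force: [0.6, -0.4, -1.0]
grip_width: 0.57
```

{"api": "arm_command", "payload": {"motion": [[[-30,1.4,0],[0,0,0],1],[[-30,1.4,0],[0,0,0],1],[[-30,1.4,0],[0,0,0],1],[[-30,1.4,0],[0,0,0],1],[[-25,1.2,0],[0,0,0],1],[[-16,0.7,0],[0,0,0],1],[[-8,0.4,0],[0,0,0],1],[[0,0,0],[0,0,0],1]]}}

```text
time: 12.75
position: [0.5302, -0.2545, 0.1764]
tool_rot: [-2.365, -2.068, 0.001]
ft_force: [-1.1, 0.6, -1.5]
grip_width: 0.568
```

{"api": "arm_command", "payload": {"motion": [[[0,0,0],[-0.2,2.4,1.03],1],[[0,0,0],[-0.35,4,1.7],1],[[0,0,0],[-0.35,4,1.7],1],[[0,0,0],[-0.35,4,1.7],1],[[0,0,0],[-0.35,4,1.7],1],[[0,0,0],[-0.35,4,1.7],1],[[0,0,0],[-0.15,1.7,0.75],1],[[0,0,0],[0,0,0],1]]}}

```text
time: 13.42
position: [0.5302, -0.2528, 0.1757]
tool_rot: [-2.306, -1.674, -0.491]
ft_force: [-1.2, -0.5, -1.4]
grip_width: 0.564
```

{"api": "arm_command", "payload": {"motion": [[[0,0,0],[0,0,0],1],[[0,0,0],[0,0,0],1],[[0,0,0],[0,0,0],1]]}}

```text
time: 13.67
position: [0.5319, -0.2506, 0.1775]
tool_rot: [-2.303, -1.682, -0.491]
ft_force: [0.2, 0.7, -1.8]
grip_width: 0.566
```

```bash
python3 - <<'E'
from hb import *
s=ctrl.get_state();print(s['position'],s['joint_positions'].round(2),s['grip_width'])
im,d=optics.get_image('wrist');cv2.imwrite('pics/w6.png',im)
i2,_=optics.get_image('scene');cv2.imwrite('pics/s6.png',cv2.resize(i2[80:290,200:450],None,fx=2.5,fy=2.5))
o,ax,n=held(im,d);target(o,ax,n,.05,s)
W=cloud('wrist',d,s);np.savez('w6.npz',im=im,d=d,W=W)
E
```

```text
[ 0.53186469 -0.25060272  0.17746281] [ 1.08  0.38 -0.56  1.62 -0.22  1.31  0.3 ] 0.5656143650677108
n 17517 17026 slope deg x,y [24.14 -0.11] z at x=0 0.0001
x [0.0024 0.0781] y [-0.0246  0.024 ]
((39.76385498046875, -1.0091075897216797), (77.29243469238281, 51.608314514160156), 0.45356515049934387)
far upper edge [ 0.0781 -0.0002  0.0351] top centre [ 0.037  -0.0002  0.0167] origin [ 0.024  -0.0001  0.0459]
TCP [ 0.53   -0.2465  0.1011] shift [-28.2  -3.   71. ] turn [-0.02  0.02  0.2 ]
block org now [ 0.5441 -0.2119  0.1453] tilt deg 0.06 ax yaw 72.3
```

View pics/w6.png

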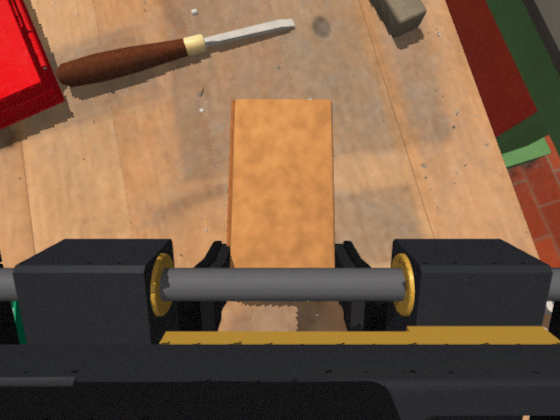

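View pics/s6.png

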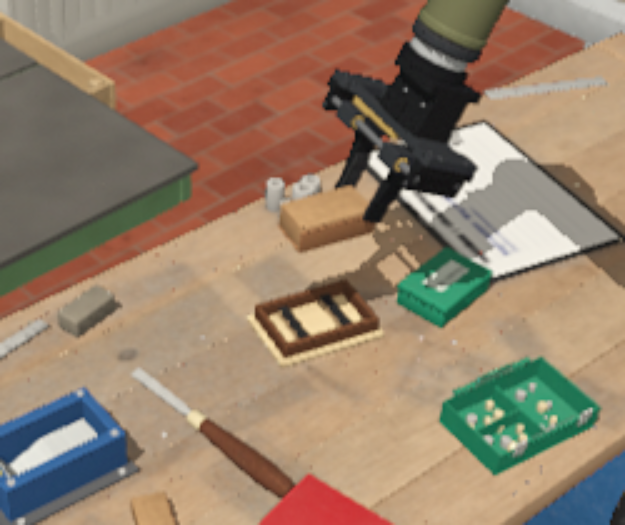

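Level to 0.06°, and the stand is clear below. I lower in steps.

{"api": "arm_command", "payload": {"motion": [[[-2.5,-0.3,6],[0,0,0],1],[[-4.5,-0.5,11],[0,0,0],1],[[-5,-0.5,13],[0,0,0],1],[[-5,-0.5,13],[0,0,0],1],[[-5,-0.5,13],[0,0,0],1],[[-4,-0.4,10],[0,0,0],1],[[-2,-0.3,5],[0,0,0],1],[[0,0,0],[0,0,0],1]]}}

```text
time: 14.43
position: [0.5281, -0.2474, 0.0987]
tool_rot: [-2.304, -1.675, -0.49]
ft_force: [-0.5, 0.4, -1.4]
grip_width: 0.568
```

{"api": "arm_command", "payload": {"motion": [[[0,0,0],[0,0,0],1],[[0,0,0],[0,0,0],1],[[0,0,0],[0,0,0],1]]}}

```text
time: 14.68
position: [0.5297, -0.2485, 0.1014]
tool_rot: [-2.307, -1.679, -0.493]
ft_force: [-0.4, 0.9, -0.8]
grip_width: 0.573
```

```bash
python3 - <<'E'
from hb import *
s=ctrl.get_state();print(s['position'],s['grip_width'],s['ft_force'])
im,d=optics.get_image('wrist');cv2.imwrite('pics/w7.png',im)
i2,_=optics.get_image('scene');cv2.imwrite('pics/s7.png',cv2.resize(i2[130:270,250:430],None,fx=3.5,fy=3.5))
i2,_=optics.get_image('top');cv2.imwrite('pics/t7.png',cv2.resize(i2[150:290,280:470],None,fx=3.5,fy=3.5))
o,ax,n=held(im,d);target(o,ax,n,.0,s)
E
```

```text
[ 0.52971984 -0.24848653  0.10143453] 0.5729672753152072 [-0.44265551  0.87747055 -0.75368712]
n 17507 17033 slope deg x,y [24.12 -0.13] z at x=0 0.0001
x [0.0024 0.0781] y [-0.0246  0.024 ]
((39.83583068847656, -0.9454002380371094), (77.09312438964844, 51.449005126953125), 0.3652954399585724)
far upper edge [ 0.0781 -0.0002  0.0351] top centre [ 0.0371 -0.0002  0.0167] origin [ 0.024  -0.0002  0.0459]
TCP [ 0.53   -0.2466  0.0511] shift [-18.8  -0.3  46.7] turn [ 0.1  -0.    0.04]
block org now [ 0.5421 -0.2098  0.0693] tilt deg 0.11 ax yaw 72.1
```

View pics/s7.png

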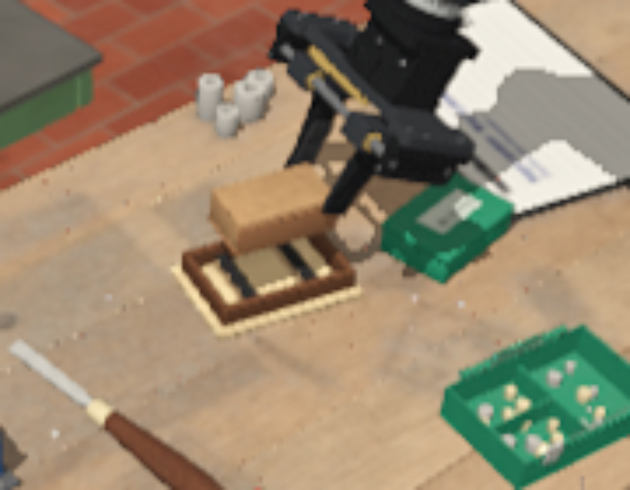

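View pics/w7.png

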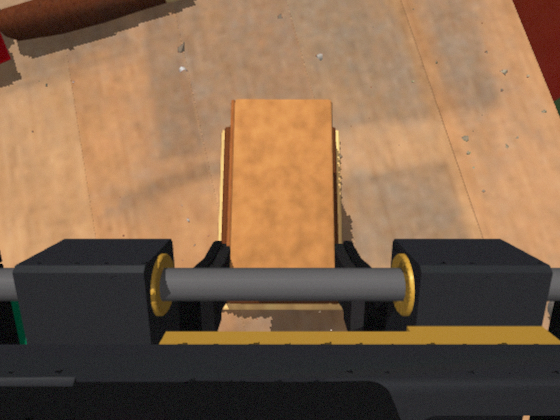

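The block is centred over the frame and level. I descend to about 5 mm above the bars.

{"api": "arm_command", "payload": {"motion": [[[-2.2,0,6],[0,0,0],1],[[-3.5,0,9],[0,0,0],1],[[-4,-0.3,9],[0,0,0],1],[[-3,0,8],[0,0,0],1],[[-2.4,0,6],[0,0,0],1],[[-1.7,0,4],[0,0,0],1],[[0,0,0],[0,0,0],1],[[0,0,0],[0,0,0],1]]}}

```text
time: 15.5
position: [0.5293, -0.2461, 0.0551]
tool_rot: [-2.305, -1.677, -0.492]
ft_force: [-0.3, 0.7, -1.0]
grip_width: 0.565
```

{"api": "arm_command", "payload": {"motion": [[[0,0,0],[0,0,0],1],[[0,0,0],[0,0,0],1],[[0,0,0],[0,0,0],1]]}}

```text
time: 15.75
position: [0.5297, -0.2465, 0.0559]
tool_rot: [-2.306, -1.678, -0.492]
ft_force: [-0.9, -0.5, -0.7]
grip_width: 0.571
```

```bash
python3 - <<'E'
from hb import *
s=ctrl.get_state();print(s['position'],s['grip_width'],s['ft_force'])
im,d=optics.get_image('wrist');cv2.imwrite('pics/w8.png',im)
o,ax,n=held(im,d);target(o,ax,n,.0,s)
E
```

```text
[ 0.52965465 -0.24648783  0.05588426] 0.5706800318836517 [-0.86797986 -0.50744768 -0.73735933]
n 19321 17058 slope deg x,y [24.13 -0.1 ] z at x=0 0.0001
x [0.0024 0.0781] y [-0.0247  0.024 ]
((39.80413818359375, -1.0345172882080078), (77.04371643066406, 51.7789421081543), 0.3564538061618805)
far upper edge [ 0.0781 -0.0002  0.0351] top centre [ 0.037  -0.0002  0.0167] origin [ 0.024  -0.0002  0.0459]
TCP [ 0.53   -0.2465  0.0511] shift [-1.9  0.4  4.4] turn [0.04 0.   0.01]
block org now [ 0.542  -0.2078  0.0238] tilt deg 0.04 ax yaw 72.1
```

{"api": "arm_command", "payload": {"motion": [[[-0.5,0,1.2],[0,0,0],1],[[-0.5,0,1],[0,0,0],1],[[-0.4,0,1],[0,0,0],1],[[0,0,0],[0,0,0],1],[[0,0,0],[0,0,0],1]]}}

```text
time: 16.22
position: [0.5294, -0.2463, 0.0525]
tool_rot: [-2.305, -1.677, -0.492]
ft_force: [-2.8, 0.0, 6.4]
grip_width: 0.569
```

{"api": "arm_command", "payload": {"motion": [[[-0.4,0,0.9],[0,0,0],1],[[0,0,0],[0,0,0],1],[[0,0,0],[0,0,0],1]]}}

```text
time: 16.47
position: [0.5294, -0.2464, 0.0525]
tool_rot: [-2.305, -1.678, -0.492]
ft_force: [-4.0, 0.2, 11.1]
grip_width: 0.565
```

{"api": "arm_command", "payload": {"motion": [[[-0.4,0,0.9],[0,0,0],1],[[0,0,0],[0,0,0],1],[[0,0,0],[0,0,0],1]]}}

```text
time: 16.72
position: [0.5294, -0.2465, 0.0525]
tool_rot: [-2.305, -1.677, -0.492]
ft_force: [-6.8, -1.4, 16.6]
grip_width: 0.568
```

The block is on the bars, with upward force building while z holds at 0.0525. I relieve the press, then open.

{"api": "arm_command", "payload": {"motion": [[[0.5,0,-1.1],[0,0,0],1],[[0.5,0,-1.1],[0,0,0],1],[[0,0,0],[0,0,0],1],[[0,0,0],[0,0,0],1]], "force": 10}}

```text
time: 17.05
position: [0.5295, -0.2463, 0.0524]
tool_rot: [-2.306, -1.678, -0.492]
ft_force: [-1.1, -1.0, 2.8]
grip_width: 0.571
```

{"api": "arm_command", "payload": {"motion": [[[0,0,0],[0,0,0],0.3],[[0,0,0],[0,0,0],0.2],[[0,0,0],[0,0,0],0.1],[[0,0,0],[0,0,0],0],[[0,0,0],[0,0,0],0],[[0,0,0],[0,0,0],0],[[0,0,0],[0,0,0],0],[[0,0,0],[0,0,0],0]]}}

```text
time: 17.72
position: [0.5293, -0.2462, 0.0523]
tool_rot: [-2.306, -1.678, -0.492]
ft_force: [-0.6, 0.0, 0.2]
grip_width: 0.987
```

{"api": "arm_command", "payload": {"motion": [[[0,0,-5],[0,0,0],0],[[0,0,-12],[0,0,0],0],[[0,0,-20],[0,0,0],0],[[0,0,-28],[0,0,0],0],[[0,0,-28],[0,0,0],0],[[0,0,-25],[0,0,0],0],[[0,0,-15],[0,0,0],0],[[0,0,0],[0,0,0],0]]}}

```text
time: 18.38
position: [0.5139, -0.3017, 0.1782]
tool_rot: [-2.314, -1.68, -0.494]
ft_force: [0.6, -0.2, 0.8]
grip_width: 1.003
```

{"api": "arm_command", "payload": {"motion": [[[0,0,0],[0,0,0],0],[[0,0,0],[0,0,0],0],[[0,0,0],[0,0,0],0],[[0,0,0],[0,0,0],0]]}}

```text
time: 18.72
position: [0.5124, -0.297, 0.1725]
tool_rot: [-2.303, -1.677, -0.491]
ft_force: [-0.3, -0.2, -0.1]
grip_width: 1.001
```

```bash
python3 - <<'E'
from hb import *
s=ctrl.get_state();print(s['position'],s['grip_width'],s['ft_force'])
im,d=optics.get_image('wrist');cv2.imwrite('pics/w9.png',im)
i2,_=optics.get_image('scene');cv2.imwrite('pics/s9.png',cv2.resize(i2[130:270,200:430],None,fx=3,fy=3))
W=cloud('wrist',d,s);H,S,V=cv2.split(cv2.cvtColor(im,cv2.COLOR_BGR2HSV))
a=np.radians(-17.9);ex=np.array([np.cos(a),np.sin(a)]);ey=np.array([-np.sin(a),np.cos(a)])
X=(W[...,:2]-[.5423,-.2078])@ex;Y=(W[...,:2]-[.5423,-.2078])@ey;Z=W[...,2]
m=(abs(X)<.045)&(abs(Y)<.06)&(Z>.042)&(Z<.065)
A=np.c_[X[m],Y[m],np.ones(m.sum())];c=np.linalg.lstsq(A,Z[m],rcond=None)[0]
print(m.sum(),'tilt',np.degrees(np.arctan(c[:2])),'z',c[2],'x',np.percentile(X[m],[1,99]),'y',np.percentile(Y[m],[1,99]))
r=cv2.minAreaRect((W[m][:,:2]*1000).astype(np.float32));print(r)
f=(Z>.023)&(Z<.034)&(abs(X)<.05)&(abs(Y)<.07);print('frame',cv2.minAreaRect((W[f][:,:2]*1000).astype(np.float32)),np.percentile(X[f],[1,99]),np.percentile(Y[f],[1,99]))
for t in ['chisel','whetstone','green_box']:
    optics.get_image('top') if t=='chisel' else 0
    T=c2w('top')
    print(t,[(round(q['conf'],2),(T[:3,:3]@q['location']+T[:3,3]).round(3)) for q in models.search_frame('top',t)][:2])
E
```

```text
[ 0.51241265 -0.2969769   0.17254465] 1.0009294086458045 [-0.34726873 -0.19007597 -0.09814953]
6201 tilt [0.90159818 0.53989445] z 0.05232387476278493 x [-0.02680353  0.02389658] y [-0.04350135  0.04446194]
((541.3182983398438, -206.17617797851562), (91.82918548583984, 52.107574462890625), 71.42668151855469)
frame ((540.2802734375, -209.00112915039062), (123.73259735107422, 80.17860412597656), 71.99517822265625) [-0.04115354  0.03820601] [-0.06348034  0.05946187]
chisel [(0.58, array([0.465, 0.004, 0.02 ]))]
whetstone [(0.68, array([ 0.733, -0.017,  0.03 ]))]
green_box [(0.89, array([ 0.486, -0.338,  0.036]))]
```

View pics/s9.png

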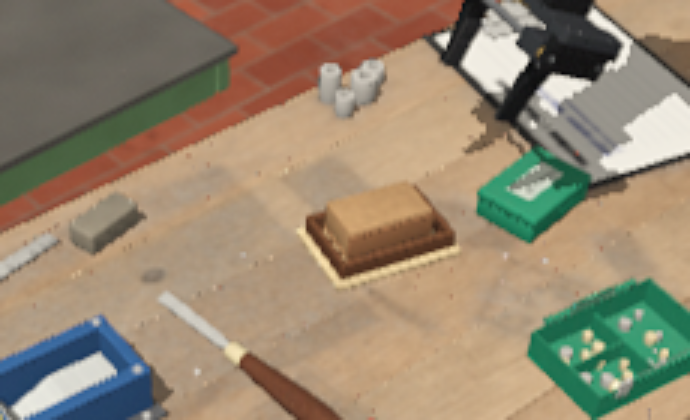

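View pics/w9.png

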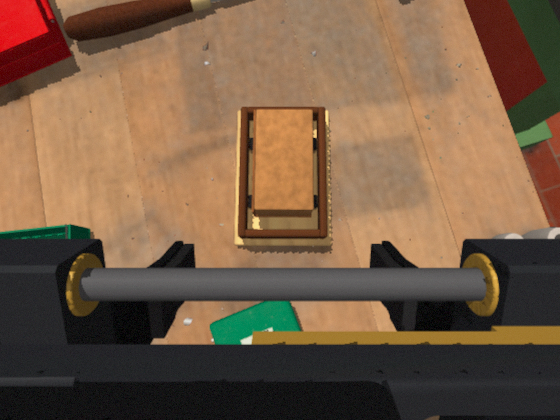

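The block lies flat inside the frame at (283,162) in the wrist view, about 3 mm from the frame's measured centre, and the gripper is clear. The chisel and whetstone read within 9 mm of their first positions. The green box is partly hidden by the arm, which explains its shifted reading. I hand in.

```bash
python3 -c "
from bench import ctrl
print(ctrl.get_state()['ft_force'],ctrl.close_job())"
```

```text
the job is handed in; nothing more can be done
[-0.41913334  0.40893512 -0.33975126] None
```

The sanding block is on the drying stand, flat on the two bars inside the frame with the same face up. I handed the job in after about 19 s of the 45 s. No verdict is reported.

**What I did:** I pressed the block with closed fingers next to the yellow mark until it rocked over, measured at 23.7° of tilt. I gripped it across its width at the raised end and lifted it out. I turned it level over the stand, lowered it until it touched the bars, eased off the press and then opened the fingers.

**Last checks:**
- **Block:** It measured within about 1° of flat. Its middle is about 3 mm from the centre of the frame, and its long axis is within 1° of the stand's.
- **Robot:** The gripper was open and clear, with the force reading near zero.
- **Force:** The highest I read was about 18 N at the wrist, when the block met the bars.
- **Loose items:** The chisel and whetstone positions matched the start within about 9 mm, which is roughly the error of the detector.

**One reading that disagreed:** The detector put the green box about 22 mm from its first position. The arm was partly covering it in that picture, and the arm never came near it, so I take this as a false reading. I did not check it again from a clear view.

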